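# Fit the thick sanding drum to the spindle sander

## Robot

A 7-joint arm with a two-finger parallel gripper is mounted at the origin on the work surface. World frame = base frame: x ahead of the robot, y to its left, z up, the work surface at z = 0. Lengths are in m, angles in degrees, forces in N, time in s.
With the tool pointing down it reaches from about 0.4 to 0.9 m from the base axis. Payload 5.6 kg.
Tool frame: the origin (TCP) lies between the finger pads; the fingertips stand 19 mm ahead of it and the grasp point (between the pads) is the TCP; y points along the fingers, x is the direction in which the jaws open and shut, and the axes are right-handed (so a half turn about y gives the same grasp; the last joint's range is limited). The gripper opens to 92 mm and grips with 3 to 60 N. Pads are 20 mm wide; open, the fingers measure 128 mm over their backs; the gripper's body (75 mm by 189 mm) begins 69 mm behind the grasp point.
Start: joints at [-2.464, 26.786, -0.665, 91.828, 0.344, 61.387, -3.226], TCP at [0.65, -0, 0.234] pointing down, gripper open.
Joint ranges: [-144.91, 144.91], [-17.63, 115.5], [-89.93, 88.59], [15.96, 139.68], [-74.01, 254.01], [8.47, 105.57], [-167.45, 167.45]. Speed limits (degrees/s): [147.25, 147.25, 180, 180, 180, 180, 180].

## Interface

Orientations are given as a 3x3 rotation matrix whose columns are the frame's x, y, z axes.
In Python, from workcell import observe, eyes, close_job gives the robot as it stands.
- The arm moves only by the tool step_arm, never from a script. Its argument "deltas" is a list of rows, each an object with "offset": the shift along the tool's x, y, z in m, a list of three; "dr": the turn, a rotation vector about the tool's x, y, z in degrees, a list of three; "grip": the closure, from 0 (fully open) to 1 (shut). A call has 1 to 8 rows; each row shifts and turns the commanded pose from where the row before left it, along the tool's axes as they then stand; what a row does not reach is not made up. A row lasts 1/10 s, in which the tool goes at most 50 mm and 8.59 degrees, less where a joint would pass 70% of its speed; a pose out of reach is approached as far as the arm can. A call is refused whole if a number of a shift passes 0.05 or a number of a turn 8.59, either way. A call with a gripper value outside its range is refused whole. The fingers move at their own pace and stop on an object; the grip force is fixed at half the most. Time passes only in rows, so rows that do not move let the fingers close. It gives the time, the measured TCP pose, the force and the opening at its end, in the units of the state.
- observe(): the state, without advancing time (a new reading comes with each control period).
- eyes.camera(name): name is "scene" or "side" or "wrist"; returns the picture (400x640x3 uint8, blue, green, red); there is no depth.
- eyes.camera_info(name): a dict with "camera_matrix" (3x3 intrinsics, pixels), "k1" (the pictures are not rectified: a ray, as slopes to the right and down, at radius r is drawn at 1 + k1 r^2 times it, then the intrinsics apply), "R" (3x3) and "t" (3): a world point X has camera coordinates R X + t; the wrist camera has in their place "mount" (4x4, takes a point from camera to tool coordinates, whose origin is the TCP and whose axes are the tool frame's). Camera axes: x right, y down, z forward; pixel columns grow to the right and rows downward; lengths in m; the calibration is good to about 2 mm. A picture is of the moment at which its call begins: read the wrist's pose just before it. camera_info takes no time and is no camera call.
- close_job(): hands the job in, once; it reports no verdict.
The state is a dict: "time_s": time; "joint_pos": joint angles; "qd": joint speeds; "effort": joint torques, N m; "tcp_pos": TCP position; "eef_rot": TCP orientation; "force": force on the tool from outside, world axes, zero at the start; "torque": the same for the moment, N m; "opening": opening from 0.0 (shut) to 1.0 (fully open).
Only numpy, scipy, OpenCV 4.12 (cv2) and the standard library are available. Lean on these libraries where they do the work, as an engineer would, in place of code of your own. Each camera call takes 0.05 s, during which the arm holds its last target.

## Task

Fit the thickest of the three sanding drums to the spindle sander: lift it out of the rack, stand its tapered shank in the spindle's taper socket and let go of it there. Then tap it down from above until it is locked fully home, with its collar down on the rim of the socket. Leave the other two drums in the rack.

Things in the scene. Friction and masses are not known exactly. Their poses are not given: they have to be found in the camera images.
- thick_drum_centre (a point): Thickest sanding drum, upright: a brown abrasive cylinder 50 mm in diameter, 60 mm high, over a steel collar and tapered shank. Mass about 0.3 kg. This point is the cylinder's centre, where it is gripped: 30 mm below its flat top, 38 mm above the collar's underside, 90 mm above the shank's tip; z up its axis. Starts in any of the rack's three places, its collar on the rack's top.
- thick_drum_collar (a point): Centre of the underside of the thick drum's collar, on its axis, z up. The collar is 54 mm in diameter and 8 mm thick, the shank below it 52 mm long, 35 mm in diameter under the collar and 20 mm at its tip.
- middle_drum_centre (a point): The middle drum: the same shape with an abrasive cylinder 34 mm in diameter; same collar, shank and heights. Stays in the rack. Centre of its abrasive cylinder; z up.
- thin_drum_centre (a point): The thin drum: the same with an abrasive cylinder 21 mm in diameter. Stays in the rack. Centre of its abrasive cylinder; z up.
- rack: Fixed wooden block, 72 mm (its x) by 250 mm (its y) by 62 mm high, with three upright holes 40 mm wide in a row along its y axis, 80 mm apart, the middle one in its centre. Origin: centre of its underside, on the bench. A drum raised 60 mm clears the rack, raised 130 mm it clears the other drums (tops 68 mm above the rack).
- sander: Spindle sander fixed to the bench: green housing with a grey iron table, 250 by 250 mm, its top 74 mm above the bench. The round steel spindle nose, 62 mm in diameter, stands 6 mm proud in its middle. Origin: centre of the underside, on the bench; x, y along its edges, z up. A loose wooden blank 45 by 32 by 7 mm lies on one corner of the table.
- socket_mouth (a point): Centre of the mouth of the upward-facing taper socket in the spindle nose, at the height of its rim, 80 mm above the bench; z up. 43 mm wide at the flared rim, then tapering like the shank. A drum merely set in stands with its collar's underside about 12 mm above the rim, a little loose. Home, the collar sits on the rim and the drum's top is 68 mm above it.
- seat (a joint): How far the taper has been driven into the socket from the just-set-in state, in m: 0 as set in (and at the start), about 0.012 with the collar home, where it stops hard. A push of about 10 N on the drum's top drives it down; it stays where it is left.

How it is judged (in metres and radians):
On the way, in this order (a step that is already met when the one before it is completed fails the run):
1. the thick drum stands with its shank in the taper socket, let go, not yet driven home (collar 4 to 16 mm above the rim) (horizontal distance between thick_drum_collar and socket_mouth below 0.01 m and z of thick_drum_collar in the frame of socket_mouth between 0.004 and 0.016 m and angle between thick_drum_collar's own z axis and vertical below 0.2 rad and contact force between the fingers and thick_drum below 0.2 N), for 0.2 s.
2. the thick drum is driven home: its collar is on the rim (horizontal distance between thick_drum_collar and socket_mouth below 0.01 m and z of thick_drum_collar in the frame of socket_mouth below 0.003 m), for 0.1 s.
At the end, for the whole second after the job is handed in: The thick drum is upright (within 6 degrees) and at rest in the socket, the underside of its collar within 3 mm of the rim's height and within 10 mm of the socket's centre; the middle and thin drums are within 25 mm of where they started, in the rack (all of step 2 and angle between thick_drum_collar's own z axis and vertical below 0.1 rad and linear speed of thick_drum below 0.02 m/s and distance of each of middle_drum_centre, thin_drum_centre from where it was at the start of the episode below 0.025 m); the robot touches nothing.
It also fails if it takes over 45 s, if anything falls off the work surface, if the arm or the gripper's body presses on something with over 40 N, if the wrist force passes 120 N, or if a joint passes its speed limit or range.

## Working session

There is one attempt and no reset: what is moved stays moved. The work goes in short steps, Python scripts to look and compute and a tool call to move; the robot and the scene stay as the last step left them, time stands still between calls to the robot, and variables do not carry over. Pictures are saved under pics/ and viewed, and the job is handed in when it is done.

Besides the shell and the picture viewer there is one more tool, called as name(argument=value, ...) on one line, values as JSON. step_arm: Moves the arm, as the interface text tells. Its arguments: {"type":"object","properties":{"deltas":{"type":"array","items":{"type":"object","properties":{"offset":{"type":"array","items":{"type":"number"}},"dr":{"type":"array","items":{"type":"number"}},"grip":{"type":"number"}}}}},"required":["deltas"]}

```bash
mkdir -p pics; ls; cat > h.py <<'E'
import numpy as np,cv2
from workcell import observe,eyes,close_job
def snap(n,f):
    im=eyes.camera(n); cv2.imwrite('pics/'+f,im); return im
E
python3 - <<'E'
from h import *
s=observe();print({k:np.round(v,3).tolist() for k,v in s.items()})
for n in('scene','side','wrist'):
    snap(n,n+'0.png');print(n,eyes.camera_info(n))
E
```

```text
pics
{'time_s': 0.0, 'joint_pos': [-2.464, 26.836, -0.665, 91.881, 0.344, 61.389, -3.225], 'qd': [-0.044, -0.068, 0.048, -0.023, -0.06, -0.047, 0.075], 'effort': [-0.0, -52.057, -0.013, -24.375, -0.057, 0.017, 0.0], 'tcp_pos': [0.649, -0.0, 0.233], 'eef_rot': [[1.0, -0.002, 0.0], [-0.0, -0.0, 1.0], [-0.002, -1.0, -0.0]], 'force': [-0.196, -0.457, -0.1], 'torque': [-0.032, 0.033, 0.024], 'opening': 1.002}
scene {'camera_matrix': array([[517.58985554,   0.        , 324.4347151 ],
       [  0.        , 517.58985554, 204.34615064],
       [  0.        ,   0.        ,   1.        ]]), 'k1': 0.05110916909899252, 'R': array([[-0.17000963,  0.98543809, -0.00291453],
       [ 0.69090469,  0.11708623, -0.71340138],
       [-0.70267164, -0.12329877, -0.70074958]]), 't': array([ 0.0270949 , -0.31288926,  1.55289098])}
side {'camera_matrix': array([[396.36636188,   0.        , 322.9033361 ],
       [  0.        , 396.36636188, 198.30911342],
       [  0.        ,   0.        ,   1.        ]]), 'k1': -0.09577648287169656, 'R': array([[ 0.72307041, -0.69053353, -0.01823801],
       [-0.39849168, -0.39541093, -0.82755941],
       [ 0.56424601,  0.60565142, -0.56108181]]), 't': array([-0.34153339,  0.31509081,  0.52903736])}
wrist {'camera_matrix': array([[298.58782668,   0.        , 318.67634813],
       [  0.        , 298.58782668, 199.61503097],
       [  0.        ,   0.        ,   1.        ]]), 'k1': -0.05283871243292066, 'mount': array([[ 9.99996336e-01,  2.24100291e-03,  1.51872384e-03,
        -9.58849084e-04],
       [-8.28946772e-04, -2.80577323e-01,  9.59831068e-01,
        -1.52274007e-01],
       [ 2.57710368e-03, -9.59828810e-01, -2.80574437e-01,
         7.99443527e-02],
       [ 0.00000000e+00,  0.00000000e+00,  0.00000000e+00,
         1.00000000e+00]])}
```

View images.

View pics/scene0.png

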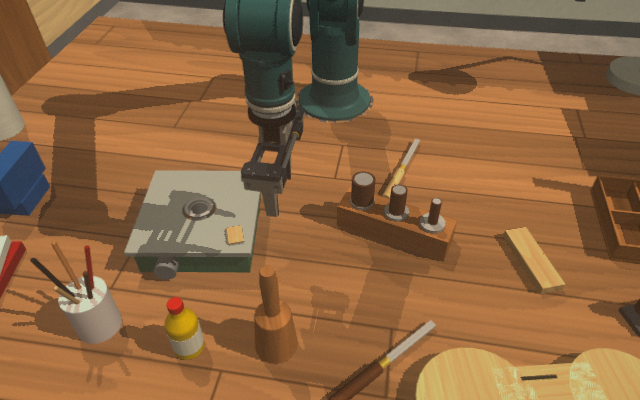

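View pics/side0.png

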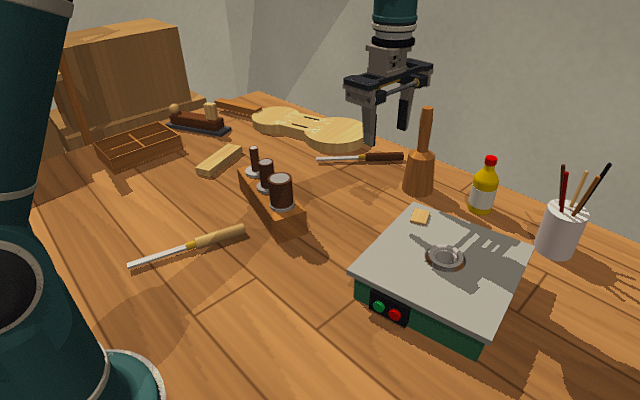

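View pics/wrist0.png

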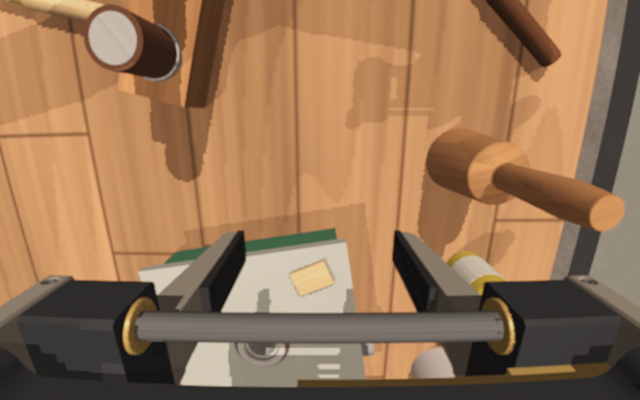

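```bash
python3 - <<'E'
import cv2
def crop(f,o,x,y,w,h,k): 
    im=cv2.imread('pics/'+f)[y:y+h,x:x+w]; cv2.imwrite('pics/'+o,cv2.resize(im,None,fx=k,fy=k,interpolation=cv2.INTER_CUBIC))
crop('scene0.png','c1.png',330,160,130,100,6)
crop('scene0.png','c2.png',120,160,150,120,5)
crop('side0.png','c3.png',230,140,90,100,6)
crop('side0.png','c4.png',340,195,200,170,3.5) if 0 else crop('side0.png','c4.png',340,195,200,140,4)
E
```

```text
(no output)
```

View pics/c1.png

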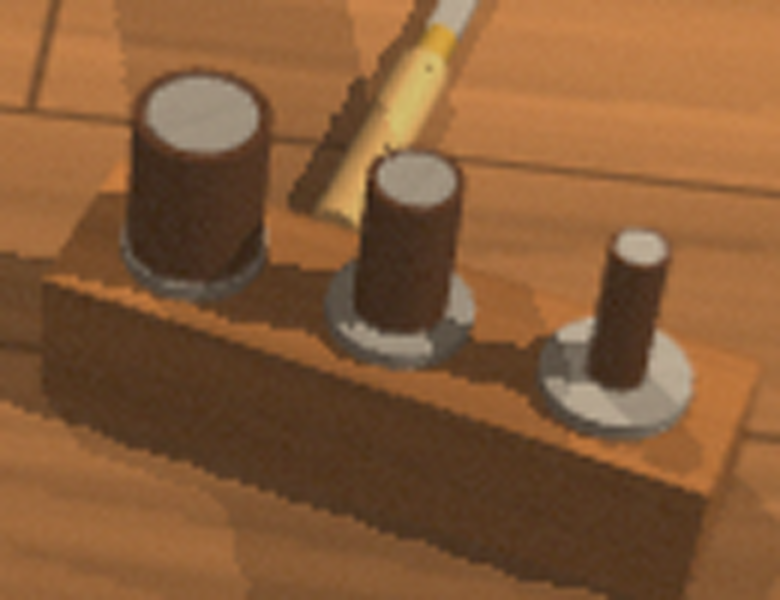

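View pics/c2.png

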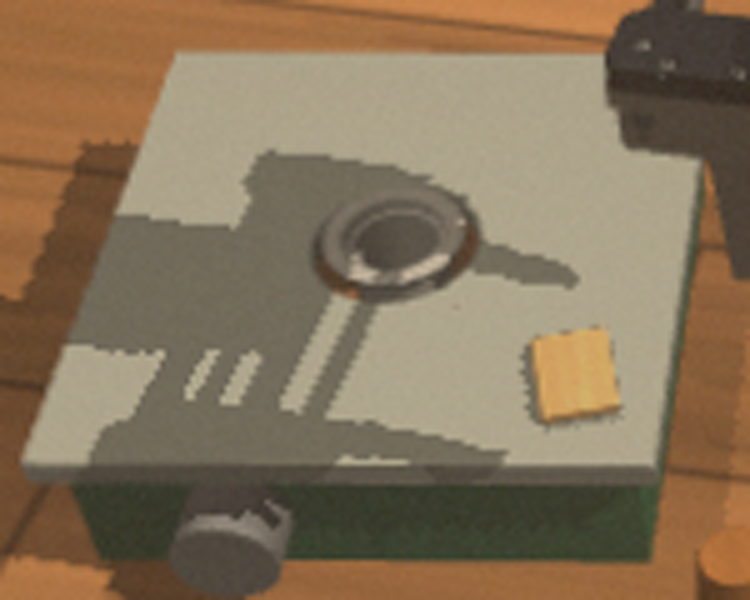

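View pics/c3.png

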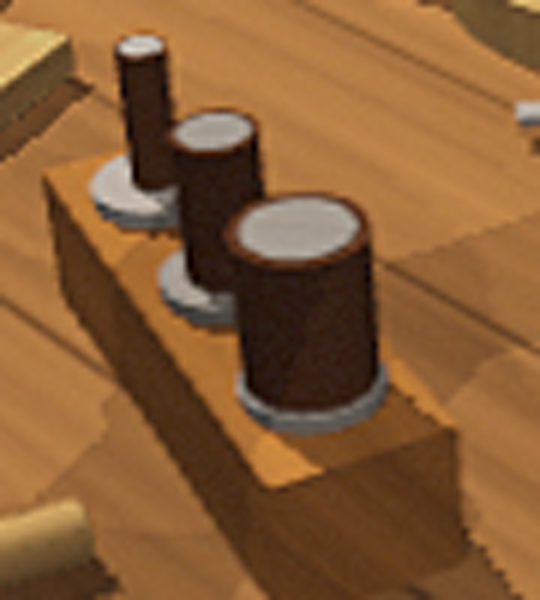

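View pics/c4.png

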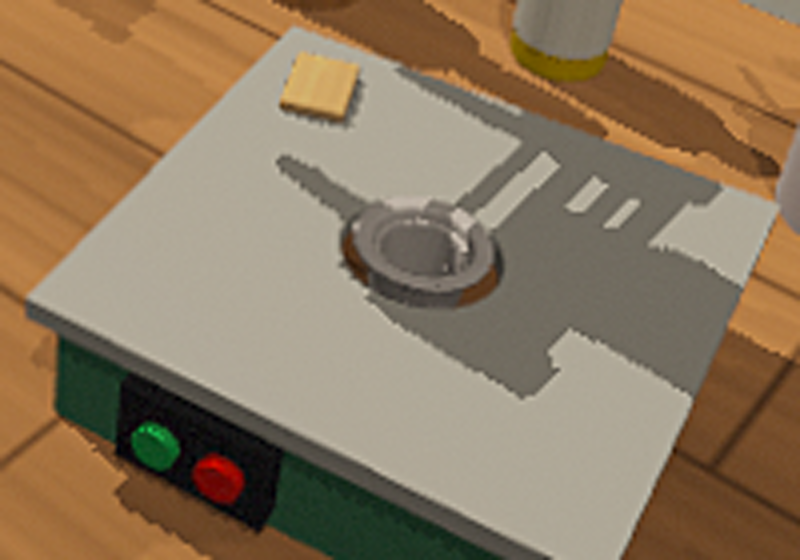

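```bash
cat >> h.py <<'E'
from scipy.optimize import least_squares
def proj(n,X,info=None,Rt=None):
    c=eyes.camera_info(n)
    if n=='wrist':
        s=Rt; M=c['mount']; Rw=s['eef_rot']@M[:3,:3]; tw=s['tcp_pos']+s['eef_rot']@M[:3,3]
        Xc=Rw.T@(np.asarray(X)-tw)
    else: Xc=c['R']@X+c['t']
    p=Xc[:2]/Xc[2]; p=p*(1+c['k1']*p@p); K=c['camera_matrix']
    return np.array([K[0,0]*p[0]+K[0,2],K[1,1]*p[1]+K[1,2]])
def locate(obs,z=None,Rt=None,x0=(.6,0,.1)):
    f=lambda v:np.concatenate([proj(n,np.array([v[0],v[1],v[2] if z is None else z]),Rt=Rt)-uv for n,uv in obs])
    r=least_squares(f,x0[:3 if z is None else 2]); return r.x,r.fun
E
python3 - <<'E'
from h import *
def px(c,x,y,k): return np.array([(c[0]+.5)/k-.5+x,(c[1]+.5)/k-.5+y])
sc=lambda a,b:('scene',px((a,b),330,160,6)); si=lambda a,b:('side',px((a,b),230,140,6))
sc2=lambda a,b:('scene',px((a,b),120,160,5)); si2=lambda a,b:('side',px((a,b),340,195,4))
P={'thick':([sc(202,111),si(300,230)],.130),'mid':([sc(416,179),si(215,132)],.130),'thin':([sc(640,247),si(141,46)],.130),
'sock':([sc2(398,240),si2(421,247)],.080),'c1':([sc2(176,53)],.074),'c2':([sc2(22,466)],.074),'c3':([sc2(657,468)],.074),
's1':([si2(293,28)],.074),'s2':([si2(778,205)],.074),'s3':([si2(28,303)],.074)}
for k,(o,z) in P.items():
    print(k,'both z',np.round(locate(o,z)[0],4),'res',np.round(locate(o,z)[1],1),[np.round(locate([q],z)[0],4).tolist() for q in o], np.round(locate(o)[0],4) if len(o)>1 else '')
E
```

```text
thick both z [0.4848 0.14  ] res [-0.2  0.8 -0.5  0.4] [[0.4822, 0.1402], [0.4865, 0.1408]] [0.485  0.1397 0.1316]
mid both z [0.5067 0.2175] res [-0.1  0.5 -0.3  0.4] [[0.5052, 0.2176], [0.5081, 0.2183]] [0.5069 0.2173 0.1312]
thin both z [0.528  0.2946] res [-0.   0.5 -0.2  0.6] [[0.5266, 0.2946], [0.53, 0.2966]] [0.5284 0.2943 0.1315]
sock both z [ 0.5759 -0.2028] res [-0.7 -1.3 -0.1 -1.2] [[0.5795, -0.2001], [0.5733, -0.2046]] [ 0.5766 -0.2025  0.0766]
c1 both z [ 0.4729 -0.3463] res [-0.  0.] [[0.4729, -0.3463]] 
c2 both z [ 0.7199 -0.3057] res [0. 0.] [[0.7199, -0.3057]] 
c3 both z [ 0.6797 -0.0582] res [0. 0.] [[0.6797, -0.0582]] 
s1 both z [ 0.6795 -0.0606] res [-0. -0.] [[0.6795, -0.0606]] 
s2 both z [ 0.7206 -0.3061] res [-0.  0.] [[0.7206, -0.3061]] 
s3 both z [ 0.4321 -0.1023] res [0. 0.] [[0.4321, -0.1023]]
```

step_arm(deltas=[{"offset":[-0.0275,0,0.0234],"dr":[0,0,0],"grip":0},{"offset":[-0.0275,0,0.0234],"dr":[0,0,0],"grip":0},{"offset":[-0.0275,0,0.0234],"dr":[0,0,0],"grip":0},{"offset":[-0.0275,0,0.0234],"dr":[0,0,0],"grip":0},{"offset":[-0.0275,0,0.0234],"dr":[0,0,0],"grip":0},{"offset":[-0.0275,0,0.0234],"dr":[0,0,0],"grip":0},{"offset":[0,0,0],"dr":[0,0,0],"grip":0},{"offset":[0,0,0],"dr":[0,0,0],"grip":0}])

```text
time_s: 0.95
tcp_pos: [0.4848, 0.1407, 0.2338]
eef_rot: [[1.0, 0.001, -0.001], [0.001, -0.0, 1.0], [0.001, -1.0, -0.0]]
force: [0.6, -0.6, -0.4]
opening: 1.001
```

```bash
python3 - <<'E'
from h import *
s=observe();print(s['time_s'],np.round(s['tcp_pos'],4),np.round(s['eef_rot'],3).tolist())
snap('wrist','w1.png')
for z in(.13,.07): print(proj('wrist',np.array([.4848,.14,z]),Rt=s))
E
```

```text
0.95 [0.4848 0.1407 0.2338] [[1.0, 0.001, -0.001], [0.001, -0.0, 1.0], [0.001, -1.0, -0.0]]
[319.18334263 205.7902189 ]
[319.01949941 189.27134224]
```

View pics/w1.png

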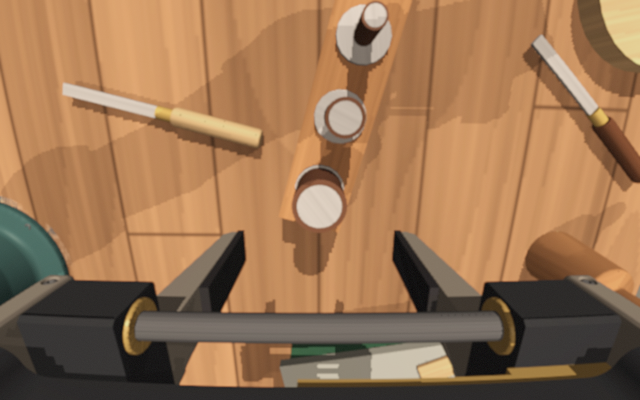

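The wrist view shows the drum top at about (319, 206), matching the predicted (319, 206). I'll descend and grip.

step_arm(deltas=[{"offset":[0,0.025,0],"dr":[0,0,0],"grip":0},{"offset":[0,0.025,0],"dr":[0,0,0],"grip":0},{"offset":[0,0.025,0],"dr":[0,0,0],"grip":0},{"offset":[0,0.025,0],"dr":[0,0,0],"grip":0},{"offset":[0,0.02,0],"dr":[0,0,0],"grip":0},{"offset":[0,0.013,0],"dr":[0,0,0],"grip":0},{"offset":[0,0,0],"dr":[0,0,0],"grip":0}])

```text
time_s: 1.7
tcp_pos: [0.4846, 0.1392, 0.0989]
eef_rot: [[1.0, -0.003, 0.002], [-0.002, -0.001, 1.0], [-0.003, -1.0, -0.001]]
force: [1.2, -0.2, -0.3]
opening: 1.001
```

step_arm(deltas=[{"offset":[0,0,0],"dr":[0,0,0],"grip":1},{"offset":[0,0,0],"dr":[0,0,0],"grip":1},{"offset":[0,0,0],"dr":[0,0,0],"grip":1},{"offset":[0,0,0],"dr":[0,0,0],"grip":1},{"offset":[0,0,0],"dr":[0,0,0],"grip":1},{"offset":[0,0,0],"dr":[0,0,0],"grip":1},{"offset":[0,0,0],"dr":[0,0,0],"grip":1},{"offset":[0,0,0],"dr":[0,0,0],"grip":1}])

```text
time_s: 2.5
tcp_pos: [0.4852, 0.1405, 0.1009]
eef_rot: [[1.0, 0.001, 0.0], [-0.0, 0.0, 1.0], [0.001, -1.0, 0.0]]
force: [-0.8, -1.4, 5.4]
opening: 0.541
```

step_arm(deltas=[{"offset":[0,-0.01,0],"dr":[0,0,0],"grip":1},{"offset":[0,-0.02,0],"dr":[0,0,0],"grip":1},{"offset":[0,-0.025,0],"dr":[0,0,0],"grip":1},{"offset":[0,-0.025,0],"dr":[0,0,0],"grip":1},{"offset":[0,-0.025,0],"dr":[0,0,0],"grip":1},{"offset":[0,-0.025,0],"dr":[0,0,0],"grip":1},{"offset":[0,-0.01,0],"dr":[0,0,0],"grip":1},{"offset":[0,0,0],"dr":[0,0,0],"grip":1}])

```text
time_s: 3.3
tcp_pos: [0.4855, 0.1405, 0.2416]
eef_rot: [[1.0, 0.002, 0.0], [-0.0, 0.001, 1.0], [0.002, -1.0, 0.001]]
force: [0.2, 0.4, -3.6]
opening: 0.54
```

```bash
python3 - <<'E'
from h import *
s=observe();print(s['time_s'],np.round(s['tcp_pos'],4),s['opening'],s['force'])
snap('side','s2.png')
im=cv2.imread('pics/s2.png')
cv2.imwrite('pics/s2c.png',cv2.resize(im[60:260,180:380],None,fx=3,fy=3,interpolation=cv2.INTER_CUBIC))
p=s['tcp_pos']
for dz in(.03,-.038,-.09): print(proj('side',p+[0,0,dz]))
E
```

```text
3.3 [0.4855 0.1405 0.2416] 0.5398615174234641 [ 0.23852141  0.38218859 -3.64671883]
[273.36715006 113.30369449]
[276.30268322 145.99321689]
[278.40584077 169.03503874]
```

View pics/s2c.png

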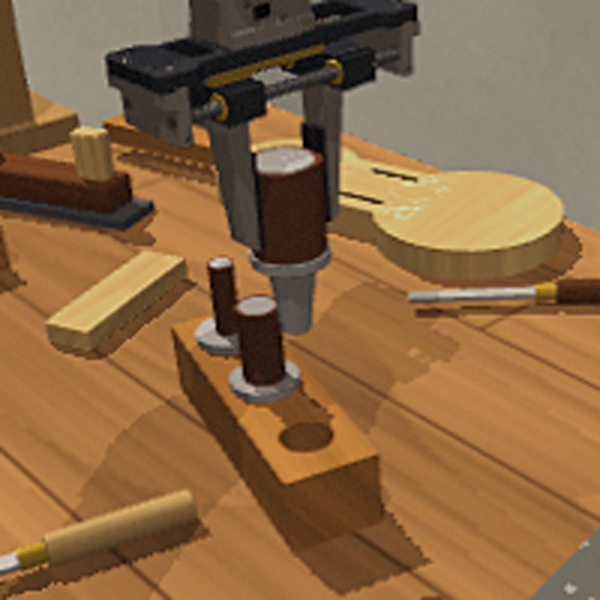

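step_arm(deltas=[{"offset":[0.006,0,-0.012],"dr":[0,0,0],"grip":1},{"offset":[0.006,0,-0.024],"dr":[0,0,0],"grip":1},{"offset":[0.006,0,-0.024],"dr":[0,0,0],"grip":1},{"offset":[0.006,0,-0.024],"dr":[0,0,0],"grip":1},{"offset":[0.006,0,-0.024],"dr":[0,0,0],"grip":1},{"offset":[0.006,0,-0.024],"dr":[0,0,0],"grip":1},{"offset":[0.006,0,-0.024],"dr":[0,0,0],"grip":1},{"offset":[0.006,0,-0.024],"dr":[0,0,0],"grip":1}])

```text
time_s: 4.15
tcp_pos: [0.5324, -0.0419, 0.2388]
eef_rot: [[1.0, -0.003, 0.001], [-0.001, -0.001, 1.0], [-0.003, -1.0, -0.001]]
force: [0.4, -0.2, -3.0]
opening: 0.54
```

step_arm(deltas=[{"offset":[0.006,0,-0.024],"dr":[0,0,0],"grip":1},{"offset":[0.006,0,-0.024],"dr":[0,0,0],"grip":1},{"offset":[0.006,0,-0.024],"dr":[0,0,0],"grip":1},{"offset":[0.006,0,-0.024],"dr":[0,0,0],"grip":1},{"offset":[0.006,0,-0.024],"dr":[0,0,0],"grip":1},{"offset":[0.006,0,-0.024],"dr":[0,0,0],"grip":1},{"offset":[0.006,0,-0.015],"dr":[0,0,0],"grip":1},{"offset":[0,0,0],"dr":[0,0,0],"grip":1}])

```text
time_s: 4.95
tcp_pos: [0.5744, -0.202, 0.2391]
eef_rot: [[1.0, -0.002, 0.004], [-0.004, -0.001, 1.0], [-0.002, -1.0, -0.001]]
force: [-0.2, -0.2, -3.4]
opening: 0.539
```

step_arm(deltas=[{"offset":[0,0,0],"dr":[0,0,0],"grip":1}])

```text
time_s: 5.05
tcp_pos: [0.5745, -0.1982, 0.2395]
eef_rot: [[1.0, -0.002, 0.0], [-0.0, 0.001, 1.0], [-0.002, -1.0, 0.001]]
force: [-0.3, 0.6, -3.5]
opening: 0.537
```

```bash
python3 - <<'E'
from h import *
s=observe();print(s['time_s'],np.round(s['tcp_pos'],4),s['opening'],np.round(s['force'],1))
a=snap('side','s3.png');b=snap('scene','sc3.png')
p=s['tcp_pos']
for n in('scene','side'):
  print(n,[np.round(proj(n,p+[0,0,dz]),1).tolist() for dz in(.03,-.038,-.09)], np.round(proj(n,np.array([.576,-.2028,.08])),1))
c=lambda im,x,y:cv2.resize(im[y:y+180,x:x+130],None,fx=3,fy=3,interpolation=cv2.INTER_CUBIC)
cv2.imwrite('pics/s3c.png',np.hstack([c(a,390,120),c(b,130,90)]))
E
```

```text
5.05 [ 0.5745 -0.1982  0.2395] 0.5370515578510615 [-0.3  0.6 -3.5]
scene [[183.6, 135.0], [190.3, 162.6], [195.0, 182.1]] [198.5 206.3]
side [[461.3, 159.0], [453.9, 196.9], [448.6, 223.0]] [444.8 255.1]
```

View pics/s3c.png

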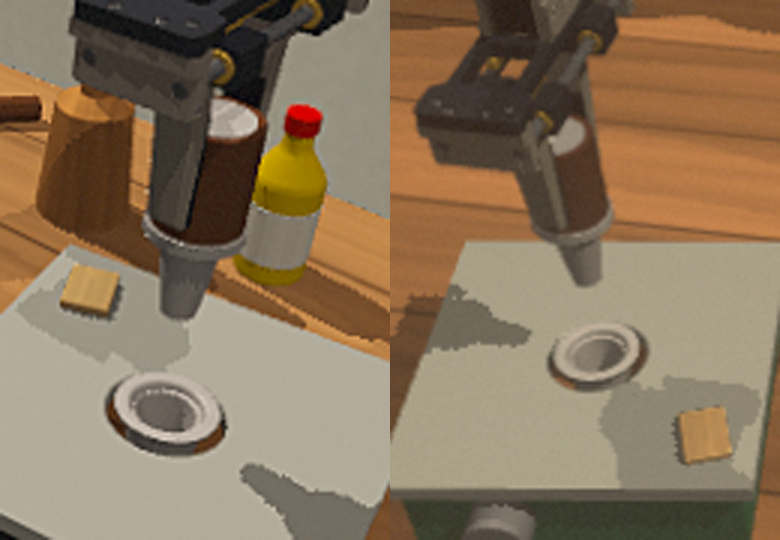

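step_arm(deltas=[{"offset":[0.001,0.01,-0.004],"dr":[0,0,0],"grip":1},{"offset":[0,0.02,0],"dr":[0,0,0],"grip":1},{"offset":[0,0.02,0],"dr":[0,0,0],"grip":1},{"offset":[0,0.02,0],"dr":[0,0,0],"grip":1},{"offset":[0,0.01,0],"dr":[0,0,0],"grip":1},{"offset":[0,0.01,0],"dr":[0,0,0],"grip":1},{"offset":[0,0,0],"dr":[0,0,0],"grip":1},{"offset":[0,0,0],"dr":[0,0,0],"grip":1}])

```text
time_s: 5.95
tcp_pos: [0.5764, -0.2027, 0.151]
eef_rot: [[1.0, 0.001, -0.0], [0.0, -0.0, 1.0], [0.001, -1.0, -0.0]]
force: [0.3, -1.0, -2.9]
opening: 0.537
```

```bash
python3 - <<'E'
from h import *
s=observe();print(s['time_s'],np.round(s['tcp_pos'],4),s['opening'],np.round(s['force'],1),np.round(s['torque'],2))
a=snap('side','s4.png');b=snap('scene','sc4.png')
c=lambda im,x,y:cv2.resize(im[y:y+130,x:x+130],None,fx=3,fy=3,interpolation=cv2.INTER_CUBIC)
cv2.imwrite('pics/s4c.png',np.hstack([c(a,390,160),c(b,130,120)]))
E
```

```text
5.95 [ 0.5764 -0.2027  0.151 ] 0.536672823145116 [ 0.3 -1.  -2.9] [-0.01 -0.   -0.02]
```

View pics/s4c.png

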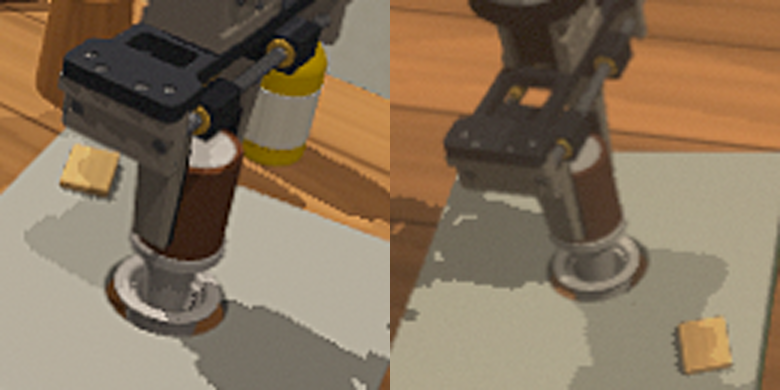

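The shank is inside the socket mouth and roughly centred in both views. I'll lower it slowly.

step_arm(deltas=[{"offset":[0,0.004,0],"dr":[0,0,0],"grip":1},{"offset":[0,0.004,0],"dr":[0,0,0],"grip":1},{"offset":[0,0.004,0],"dr":[0,0,0],"grip":1},{"offset":[0,0.002,0],"dr":[0,0,0],"grip":1},{"offset":[0,0,0],"dr":[0,0,0],"grip":1},{"offset":[0,0,0],"dr":[0,0,0],"grip":1}])

```text
time_s: 6.65
tcp_pos: [0.576, -0.2027, 0.1365]
eef_rot: [[1.0, -0.0, 0.0], [-0.0, -0.0, 1.0], [-0.0, -1.0, -0.0]]
force: [-0.0, -0.1, -2.4]
opening: 0.537
```

step_arm(deltas=[{"offset":[0,0.002,0],"dr":[0,0,0],"grip":1},{"offset":[0,0.001,0],"dr":[0,0,0],"grip":1},{"offset":[0,0,0],"dr":[0,0,0],"grip":1}])

```text
time_s: 6.95
tcp_pos: [0.5759, -0.2026, 0.1334]
eef_rot: [[1.0, -0.0, 0.0], [-0.0, 0.0, 1.0], [-0.0, -1.0, 0.0]]
force: [-0.5, -0.5, -2.7]
opening: 0.54
```

step_arm(deltas=[{"offset":[0,0.001,0],"dr":[0,0,0],"grip":1},{"offset":[0,0.001,0],"dr":[0,0,0],"grip":1},{"offset":[0,0,0],"dr":[0,0,0],"grip":1}])

```text
time_s: 7.25
tcp_pos: [0.5759, -0.2026, 0.1315]
eef_rot: [[1.0, -0.0, 0.0], [-0.0, 0.0, 1.0], [-0.0, -1.0, 0.0]]
force: [0.5, -0.5, -2.6]
opening: 0.537
```

Still no contact, and the remaining drop is about 1 mm. I'll release.

step_arm(deltas=[{"offset":[0,0,0],"dr":[0,0,0],"grip":0.4},{"offset":[0,0,0],"dr":[0,0,0],"grip":0.2},{"offset":[0,0,0],"dr":[0,0,0],"grip":0},{"offset":[0,0,0],"dr":[0,0,0],"grip":0},{"offset":[0,0,0],"dr":[0,0,0],"grip":0},{"offset":[0,0,0],"dr":[0,0,0],"grip":0},{"offset":[0,0,0],"dr":[0,0,0],"grip":0},{"offset":[0,0,0],"dr":[0,0,0],"grip":0}])

```text
time_s: 8.05
tcp_pos: [0.576, -0.2026, 0.1316]
eef_rot: [[1.0, 0.0, 0.0], [-0.0, 0.0, 1.0], [0.0, -1.0, 0.0]]
force: [0.2, -0.4, 0.9]
opening: 0.997
```

```bash
python3 - <<'E'
from h import *
s=observe();print(s['time_s'],np.round(s['tcp_pos'],4),s['opening'],np.round(s['force'],1),np.round(s['torque'],2))
a=snap('side','s5.png');b=snap('scene','sc5.png')
c=lambda im,x,y:cv2.resize(im[y:y+130,x:x+130],None,fx=3,fy=3,interpolation=cv2.INTER_CUBIC)
cv2.imwrite('pics/s5c.png',np.hstack([c(a,390,160),c(b,130,120)]))
E
```

```text
8.05 [ 0.576  -0.2026  0.1316] 0.9970305651495887 [ 0.2 -0.4  0.9] [0.   0.01 0.02]
```

View pics/s5c.png

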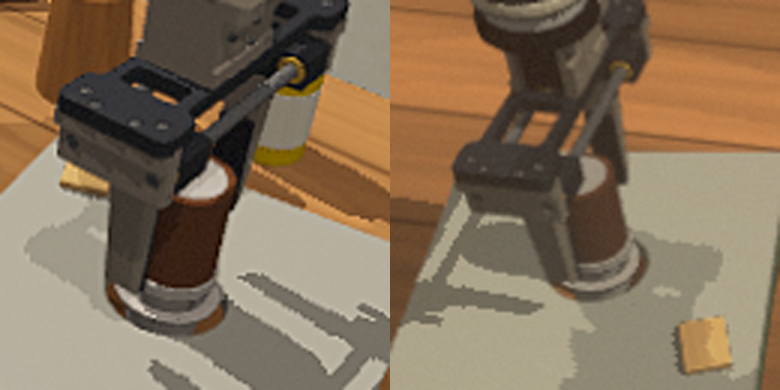

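The drum stands upright in the socket, let go. I'll rise clear and shut the jaws.

step_arm(deltas=[{"offset":[0,-0.01,0],"dr":[0,0,0],"grip":0},{"offset":[0,-0.02,0],"dr":[0,0,0],"grip":0},{"offset":[0,-0.02,0],"dr":[0,0,0],"grip":0},{"offset":[0,-0.02,0],"dr":[0,0,0],"grip":0},{"offset":[0,-0.01,0],"dr":[0,0,0],"grip":0},{"offset":[0,0,0],"dr":[0,0,0],"grip":1},{"offset":[0,0,0],"dr":[0,0,0],"grip":1},{"offset":[0,0,0],"dr":[0,0,0],"grip":1}])

```text
time_s: 8.95
tcp_pos: [0.5753, -0.2024, 0.2105]
eef_rot: [[1.0, -0.002, 0.0], [-0.0, 0.001, 1.0], [-0.002, -1.0, 0.001]]
force: [0.2, -1.0, -0.4]
opening: 0.758
```

step_arm(deltas=[{"offset":[0,0,0],"dr":[0,0,0],"grip":1},{"offset":[0,0,0],"dr":[0,0,0],"grip":1},{"offset":[0,0,0],"dr":[0,0,0],"grip":1},{"offset":[0,0,0],"dr":[0,0,0],"grip":1},{"offset":[0,0,0],"dr":[0,0,0],"grip":1},{"offset":[0,0,0],"dr":[0,0,0],"grip":1}])

```text
time_s: 9.55
tcp_pos: [0.576, -0.2026, 0.2116]
eef_rot: [[1.0, 0.0, 0.0], [-0.0, -0.0, 1.0], [0.0, -1.0, -0.0]]
force: [0.5, 0.2, -0.4]
opening: 0.238
```

```bash
python3 - <<'E'
from h import *
s=observe();print(s['time_s'],np.round(s['tcp_pos'],4),s['opening'],np.round(s['force'],1),np.round(s['torque'],2))
a=snap('side','s6.png');b=snap('scene','sc6.png')
c=lambda im,x,y:cv2.resize(im[y:y+130,x:x+130],None,fx=3,fy=3,interpolation=cv2.INTER_CUBIC)
cv2.imwrite('pics/s6c.png',np.hstack([c(a,390,160),c(b,130,120)]))
E
```

```text
9.55 [ 0.576  -0.2026  0.2116] 0.2382591455086166 [ 0.5  0.2 -0.4] [-0.    0.04  0.03]
```

View pics/s6c.png

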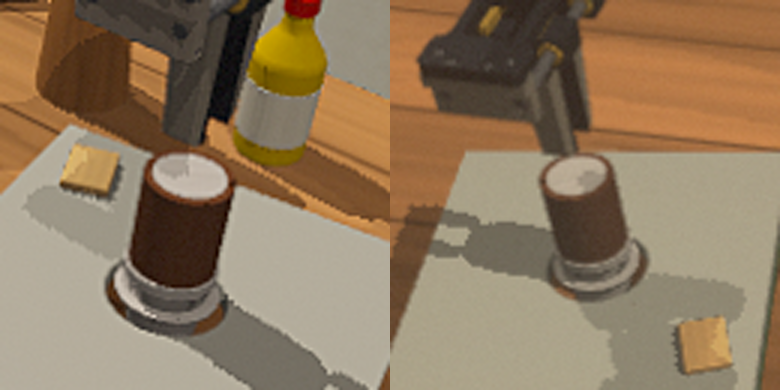

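step_arm(deltas=[{"offset":[0,0,0],"dr":[0,0,0],"grip":1},{"offset":[0,0,0],"dr":[0,0,0],"grip":1},{"offset":[0,0,0],"dr":[0,0,0],"grip":1},{"offset":[0,0.01,0],"dr":[0,0,0],"grip":1},{"offset":[0,0.01,0],"dr":[0,0,0],"grip":1},{"offset":[0,0.008,0],"dr":[0,0,0],"grip":1},{"offset":[0,0,0],"dr":[0,0,0],"grip":1}])

```text
time_s: 10.35
tcp_pos: [0.5749, -0.2023, 0.1815]
eef_rot: [[1.0, -0.003, 0.0], [-0.0, 0.001, 1.0], [-0.003, -1.0, 0.001]]
force: [-0.5, 0.5, 0.4]
opening: 0.008
```

step_arm(deltas=[{"offset":[0,0.002,0],"dr":[0,0,0],"grip":1},{"offset":[0,0.002,0],"dr":[0,0,0],"grip":1},{"offset":[0,0.002,0],"dr":[0,0,0],"grip":1},{"offset":[0,0.002,0],"dr":[0,0,0],"grip":1}])

```text
time_s: 10.75
tcp_pos: [0.5766, -0.2028, 0.1763]
eef_rot: [[1.0, 0.002, 0.0], [-0.0, -0.0, 1.0], [0.002, -1.0, -0.0]]
force: [-0.4, 0.3, 2.9]
opening: 0.003
```

step_arm(deltas=[{"offset":[0,0.002,0],"dr":[0,0,0],"grip":1},{"offset":[0,0.002,0],"dr":[0,0,0],"grip":1},{"offset":[0,0.002,0],"dr":[0,0,0],"grip":1}])

```text
time_s: 11.05
tcp_pos: [0.5762, -0.2027, 0.1697]
eef_rot: [[1.0, 0.001, 0.0], [-0.0, -0.0, 1.0], [0.001, -1.0, -0.0]]
force: [-0.0, 0.1, 4.2]
opening: 0.005
```

step_arm(deltas=[{"offset":[0,0.001,0],"dr":[0,0,0],"grip":1},{"offset":[0,0.001,0],"dr":[0,0,0],"grip":1}])

```text
time_s: 11.25
tcp_pos: [0.5761, -0.2027, 0.1675]
eef_rot: [[1.0, 0.0, 0.0], [-0.0, -0.0, 1.0], [0.0, -1.0, -0.0]]
force: [-0.3, -0.7, 3.5]
opening: 0.005
```

step_arm(deltas=[{"offset":[0,0.001,0],"dr":[0,0,0],"grip":1},{"offset":[0,0.0005,0],"dr":[0,0,0],"grip":1}])

```text
time_s: 11.45
tcp_pos: [0.5763, -0.2028, 0.1674]
eef_rot: [[1.0, 0.001, 0.0], [-0.0, -0.0, 1.0], [0.001, -1.0, -0.0]]
force: [-3.4, 2.0, 14.5]
opening: 0.003
```

step_arm(deltas=[{"offset":[0,0.001,0],"dr":[0,0,0],"grip":1}])

```text
time_s: 11.55
tcp_pos: [0.5763, -0.2027, 0.1674]
eef_rot: [[1.0, 0.001, 0.0], [-0.0, -0.0, 1.0], [0.001, -1.0, -0.0]]
force: [-5.9, 2.3, 21.9]
opening: 0.006
```

The drum has stopped hard with the fingertips at about 0.148 m, which is the home height. I'll retract and check.

step_arm(deltas=[{"offset":[0,0.001,0],"dr":[0,0,0],"grip":1},{"offset":[0,-0.003,0],"dr":[0,0,0],"grip":1},{"offset":[0,-0.01,0],"dr":[0,0,0],"grip":1},{"offset":[0,-0.02,0],"dr":[0,0,0],"grip":1},{"offset":[0,-0.025,0],"dr":[0,0,0],"grip":1},{"offset":[0,-0.025,0],"dr":[0,0,0],"grip":1},{"offset":[0,-0.02,0],"dr":[0,0,0],"grip":1},{"offset":[0,0,0],"dr":[0,0,0],"grip":1}])

```text
time_s: 12.35
tcp_pos: [0.5773, -0.2031, 0.2699]
eef_rot: [[1.0, 0.005, 0.0], [-0.0, -0.001, 1.0], [0.005, -1.0, -0.001]]
force: [0.4, 0.1, 0.7]
opening: 0.008
```

```bash
python3 - <<'E'
from h import *
s=observe();print(s['time_s'],np.round(s['tcp_pos'],4),s['opening'],np.round(s['force'],1))
a=snap('side','s7.png');b=snap('scene','sc7.png')
c=lambda im,x,y:cv2.resize(im[y:y+130,x:x+130],None,fx=3,fy=3,interpolation=cv2.INTER_CUBIC)
cv2.imwrite('pics/s7c.png',np.vstack([np.hstack([c(a,390,160),c(b,130,120)]),]))
cv2.imwrite('pics/s7d.png',np.hstack([c(a,220,110),c(b,330,150)]))
for z in(.148,.080):
  for n in('side','scene'):print(n,z,np.round(proj(n,np.array([.576,-.2028,z])),1))
E
```

```text
12.35 [ 0.5773 -0.2031  0.2699] 0.008318183052783075 [0.4 0.1 0.7]
side 0.148 [451.3 224.5]
scene 0.148 [192.8 182.9]
side 0.08 [444.8 255.1]
scene 0.08 [198.5 206.3]
```

View pics/s7c.png

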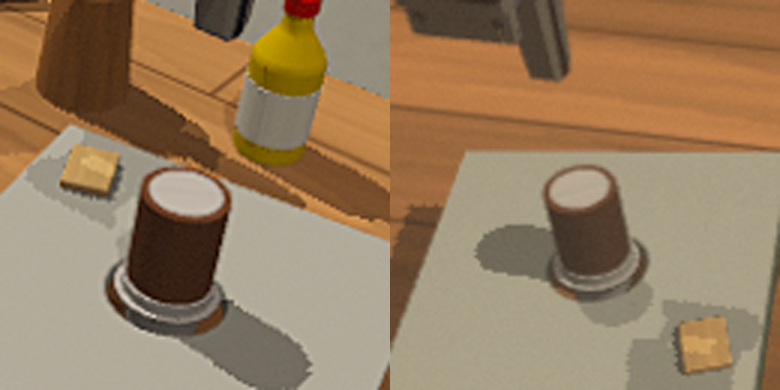

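View pics/s7d.png

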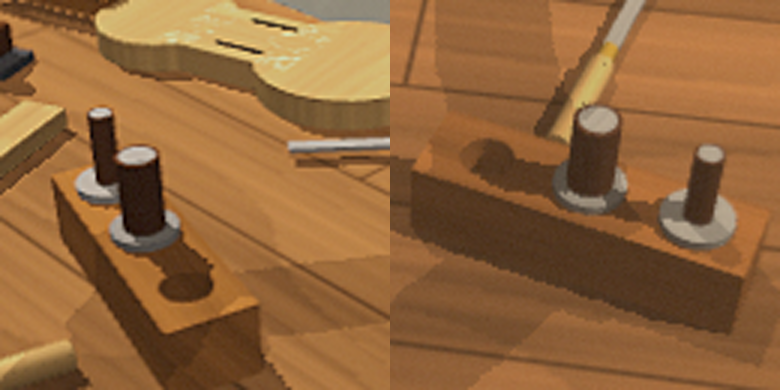

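step_arm(deltas=[{"offset":[0,0,0],"dr":[0,0,0],"grip":1},{"offset":[0,0,0],"dr":[0,0,0],"grip":1},{"offset":[0,0,0],"dr":[0,0,0],"grip":1}])

```text
time_s: 12.75
tcp_pos: [0.5756, -0.2025, 0.266]
eef_rot: [[1.0, -0.002, 0.0], [-0.0, 0.0, 1.0], [-0.002, -1.0, 0.0]]
force: [-0.2, -0.3, 0.5]
opening: 0.002
```

```bash
python3 -c "
from h import *
print(close_job())"
```

```text
the job is handed in; nothing more can be done
None
```

I lifted the thick drum out of its end place in the rack, stood it in the taper socket and let go. Then I pushed it down with the shut fingertips until it stopped hard. The job was handed in at about 12.8 s; no verdict is reported.

- **Stop height:** the fingertips stopped at about 0.148 m, which is the home height. The last force reading there was about 22 N, followed by one further 1 mm push before retracting.
- **Position:** after retracting, both fixed cameras showed the drum's top within about 1 px of where a home, upright drum should appear, with the collar on the rim.
- **Everything else:** the middle and thin drums are still standing in the rack, and the gripper is about 0.1 m above the drum, touching nothing.

No check failed. The two cameras' separate position estimates disagreed by up to about 8 mm for the socket and 4 mm for the drum. I used their combined fit, and the drum went in without side load.

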